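# Work a star-delta starter's contactors by hand and snap its cover on

### The arm

A 6-joint arm with a two-finger parallel gripper is mounted at the origin on the work surface. World frame = base frame: x ahead of the robot, y to its left, z up, the work surface at z = 0. Lengths are in m, angles in rad, forces in N, time in s.
With the tool pointing down it reaches from about 0.35 to 0.85 m from the base axis. Payload 8.1 kg.
Tool frame: the origin (TCP) lies at the very end of the fingers, on their centre line; the grasp point (between the pads) lies 19 mm behind it; z points along the fingers, y is the direction in which the jaws open and shut (so a half turn about z gives the same grasp; the last joint's range is limited). The gripper opens to 85 mm and grips with 20 to 120 N. Pads are 22 mm wide; open, the fingers measure 114 mm over their backs; the gripper's body (76 mm by 85 mm) begins 54 mm behind the grasp point. The pads swing forward as they close: fully open they stand 13 mm farther back than shut.
Start: joints at [1.21, 0.13, 1.488, -0, 1.523, -0.085], TCP at [0.163, 0.577, 0.231] pointing down, gripper open.
Joint ranges: [-2.96, 2.96], [-0.89, 2.26], [0.02, 2.5], [-1.34, 4.48], [0, 2.73], [-2.66, 2.66]. Speed limits (rad/s): [2.39, 2.39, 2.79, 3.14, 3.14, 3.14].

### API

Orientations are given as [roll, pitch, yaw] about the fixed x, y, z axes, in that order (R = Rz(yaw) Ry(pitch) Rx(roll)).
In Python, from bench import get_obs, optics, job gives the robot as it stands. The module is installed in compiled form; this text tells all that it offers.
- The arm moves only by the shell command python3 -m crank 'ROWS' [FORCE]. ROWS is a JSON object of lists of equal length, an entry for each row: "grip": the opening, from -1 (shut) to 1 (fully open), so that 0 is half open; "offset": the shift along the tool's x, y, z in m, a list of three; "delta_rot": the turn, a rotation vector about the tool's x, y, z in degrees, a list of three. In form: {"grip": [grip, ...], "offset": [[tx, ty, tz], ...], "delta_rot": [[rx, ry, rz], ...]}. A call has 1 to 10 rows; each row is the pose to reach, as a shift and turn from the pose measured when the call began, along the tool's axes at that moment; what a row does not reach only later rows make up. A row lasts 1/12 s, in which the tool goes at most 41.7 mm and 7.16 degrees, less where a joint would pass 70% of its speed; a pose out of reach is approached as far as the arm can. A call with a gripper value outside its range is refused whole. The fingers move at their own pace and stop on an object; FORCE is the grip in N (left out, the last holds). Time passes only in rows, so rows that repeat a pose let the fingers close. It gives the time, the measured TCP pose, the force and the opening at its end, in the units of the state.
- get_obs(): the state, without advancing time (a new reading comes with each control period).
- optics.read_camera(name): name is "side" or "top"; returns the picture (384x512x3 uint8, red, green, blue); there is no depth.
- optics.calibration(name): a dict with "intrinsics" (3x3 intrinsics, pixels), "xyz" and "orientation" of the camera in the world. Camera axes: x right, y down, z forward; pixel columns grow to the right and rows downward; lengths in m; the calibration is good to about 2 mm. A picture is of the moment at which its call begins. calibration takes no time and is no camera call.
- job.hand_in(): hands the job in, once; it reports no verdict.
The state is a dict: "time_s": time; "joint_positions": joint angles; "dq": joint speeds; "joint_efforts": joint torques, N m; "ee_pos": TCP position; "orientation": TCP orientation; "ft_force": force on the tool from outside, world axes, zero at the start; "ft_torque": the same for the moment, N m; "grip_width": opening from 0.0 (shut) to 1.0 (fully open).
Only numpy, scipy, OpenCV 4.12 (cv2) and the standard library are available. Lean on these libraries where they do the work, as an engineer would, in place of code of your own. Each camera call takes 0.05 s, during which the arm holds its last target. There are 200 camera calls.

### The job

The compressor's star-delta starter has had its contactors cleaned: work their plungers by hand in the starter's switching order, pushing each fully in and letting it spring back before the next - yellow (star), then blue (line), then red (delta), never two in at once. Then set the grey cover square on the box and press it down until its clips snap in and it sits flush on the rim all round; do not let go, but finish while still pressing it down with a firm hand (some 15 N), so that it is being held home when the program ends. Leave the other things on the bench where they lie.

Things in the scene. Friction and masses are not known exactly. Their poses are not given: they have to be found in the camera images.
- starter_box: light grey motor-starter box bolted to the bench on its back, open at the top: 190 mm long (its x) x 120 mm wide (its y) x 80 mm high, walls 4 mm, 210 mm over the small feet at its ends. Origin: centre of its underside; z up. Inside, three contactors stand side by side along its x, in any order
- box_mouth (a point): centre of the box's open mouth in the plane of its rim, 80 mm above the bench; axes as the box. Two black sprung catches in each long wall (55 mm either side of the middle, 11 mm below the rim) stick 4.5 mm into the opening; the cover's clips push them aside and they spring back over the clips
- cover: grey clip-on cover, 0.13 to 0.21 kg, standing on its clips on the bench, right way up. Origin: its centre at the clip tips; z up. Flange 194 mm long (its x) x 124 mm wide (its y) x 4 mm, underside 24 mm above the origin; on it a raised panel 150 mm (x) x 46 mm (y) x 26 mm high, to grip across its width or push on top. Fits the box either way round, long side to long side
- cover_seat (a point): centre of the underside of the cover's flange, 24 mm above the cover's origin; axes as the cover. With the cover home it coincides with box_mouth. Four clips (on the long sides, 24 mm deep) and two locating tongues (at the ends, 15 mm deep) hang below it and go inside the box with 1.5 mm play each way across and 3 mm along; their tips taper
- cover_top (a point): centre of the top of the cover's raised panel, 30 mm above cover_seat; axes as the cover. Lowered straight onto the box, the cover first meets the catches with its flange about 11 mm above the rim; then the push rises to about 10 to 16 N and drops suddenly some 6 mm above the rim as the clips snap in, and the flange lands on the rim
- plunger_star (a joint): how far the yellow plunger of the star contactor is pushed in: 0 = out, 0.006 m = fully in; it springs back out. 1.5 N starts it, 5 N holds it fully in
- plunger_star_top (a point): centre of the top of the yellow plunger, a yellow square of 16 x 16 mm standing 6.5 mm above the cream face of its contactor (which is 44 mm along the box's x) and 9.5 mm below the box's rim; pushed straight down; neighbouring plungers are 46 mm apart
- plunger_line (a joint): how far the blue plunger of the line contactor is pushed in: 0 = out, 0.006 m = fully in; it springs back out. 1.5 N starts it, 5 N holds it fully in
- plunger_line_top (a point): centre of the top of the blue plunger, a blue square of 16 x 16 mm standing 6.5 mm above the cream face of its contactor (which is 44 mm along the box's x) and 9.5 mm below the box's rim; pushed straight down; neighbouring plungers are 46 mm apart
- plunger_delta (a joint): how far the red plunger of the delta contactor is pushed in: 0 = out, 0.006 m = fully in; it springs back out. 1.5 N starts it, 5 N holds it fully in
- plunger_delta_top (a point): centre of the top of the red plunger, a red square of 16 x 16 mm standing 6.5 mm above the cream face of its contactor (which is 44 mm along the box's x) and 9.5 mm below the box's rim; pushed straight down; neighbouring plungers are 46 mm apart
- driver_amber: loose screwdriver, amber handle, 200 mm; not needed: leave it lying
- driver_red: loose screwdriver, red handle, 170 mm; not needed: leave it lying
- spanner: loose steel open-end spanner, 180 mm; not needed: leave it lying
- hook_pick: loose hook pick, yellow handle, 215 mm; not needed: leave it lying
- spare_contactor: loose spare contactor with a white plunger, 44 x 58 x 59 mm, outside the box; not needed: leave it lying
- screw_tray: loose small blue tray with screws, 130 x 90 x 30 mm; not needed: leave it lying
- gland_nut: loose brass ring nut, 32 mm across, 10 mm high, between box and cover; not needed: leave it lying
Mind the look-alikes: they are no part of the job. Leave any green look-alike of the cover alone.

How it is judged:
On the way, in this order (a step that is already met when the one before it is completed fails the run):
1. the yellow plunger is pushed in (over 4.2 of 6 mm) (value of joint plunger_star above 0.0042 m), for 0.05 s.
2. the blue plunger is pushed in (over 4.2 of 6 mm) (value of joint plunger_line above 0.0042 m), for 0.05 s.
3. the red plunger is pushed in (over 4.2 of 6 mm) (value of joint plunger_delta above 0.0042 m), for 0.05 s.
4. the cover has snapped home: flush within 2 mm, square to the box (z of cover_seat in the frame of box_mouth between -0.003 and 0.002 m and horizontal distance between cover_seat and box_mouth below 0.005 m and angle between the z axis of cover_seat and the z axis of box_mouth, either way round below 0.03 rad and angle between the x axis of cover_seat and the x axis of box_mouth, either way round below 0.05 rad), for 0.2 s.
At the end, for the whole second after the job is handed in: the cover is snapped onto the box, its flange within 2 mm of the rim, centred within 5 mm, level within 0.03 rad and square within 0.05 rad, and at rest, while the gripper still presses it down: more than 10 N between cover and box and more than 3 N between fingers and cover (all of step 4 and contact force between cover and starter_box above 10 N and contact force between the fingers and cover above 3 N and linear speed of cover below 0.02 m/s); the arm keeps its last pose, push and grip.
It fails at once if two plungers pushed in at the same time (value of joint each of plunger_star, plunger_line above 0.002 m or value of joint each of plunger_line, plunger_delta above 0.002 m or value of joint each of plunger_star, plunger_delta above 0.002 m).
It fails at once if another thing on the bench moved by more than 30 mm (distance of any of driver_amber, driver_red, spanner, hook_pick, spare_contactor, screw_tray, gland_nut from where it was at the start of the episode above 0.03 m).
It also fails if it takes over 67 s, if anything falls off the work surface, if the arm or the gripper's body presses on something with over 40 N, if the wrist force passes 120 N, or if a joint passes its speed limit or range.

## Working session

There is one attempt and no reset: what is moved stays moved. The work goes in short steps, Python scripts to look and compute and a shell command to move; the robot and the scene stay as the last step left them, time stands still between calls to the robot, and variables do not carry over. Pictures are saved under pics/ and viewed, about 8 in all and at most 12, crops included, and the job is handed in when it is done.

```bash
mkdir -p pics; python3 - <<'E'
from bench import get_obs, optics
import cv2, numpy as np
print(get_obs())
for n in ("side","top"):
    im=optics.read_camera(n); cv2.imwrite(f"pics/{n}0.png",im[:,:,::-1]); print(n,optics.calibration(n))
E
```

```text
{'time_s': 0.0, 'joint_positions': array([ 1.20955246e+00,  1.31139429e-01,  1.48929599e+00, -3.37502196e-05,
        1.52299316e+00, -8.54311020e-02]), 'dq': array([ 1.15155288e-03,  3.83376308e-05, -1.69554967e-03, -3.47824967e-04,
       -3.16532461e-04,  3.87498650e-04]), 'joint_efforts': array([ 2.19415895e-03, -5.69411480e+01, -5.00542903e+01, -1.52312591e-04,
        1.52702577e-02, -4.06930553e-06]), 'ee_pos': array([0.16320945, 0.5768005 , 0.23024824]), 'orientation': array([-3.13976055e+00, -1.23068577e-04,  2.86578142e+00]), 'ft_force': array([-0.69200987,  0.54983632,  0.80369973]), 'ft_torque': array([0.02738632, 0.00524346, 0.02233676]), 'grip_width': 0.9935466339765826}
side {'intrinsics': array([[461.61904815,   0.        , 255.83711961],
       [  0.        , 461.61904815, 191.55640433],
       [  0.        ,   0.        ,   1.        ]]), 'xyz': array([-0.09177146, -0.60049722,  1.06325141]), 'orientation': array([-2.42774711,  0.00303671, -0.80791952])}
top {'intrinsics': array([[357.6815116 ,   0.        , 258.53093811],
       [  0.        , 357.6815116 , 191.17065951],
       [  0.        ,   0.        ,   1.        ]]), 'xyz': array([0.48769077, 0.01930313, 1.12807954]), 'orientation': array([-3.09672974, -0.02961366, -1.55028091])}
```

View pics/top0.png

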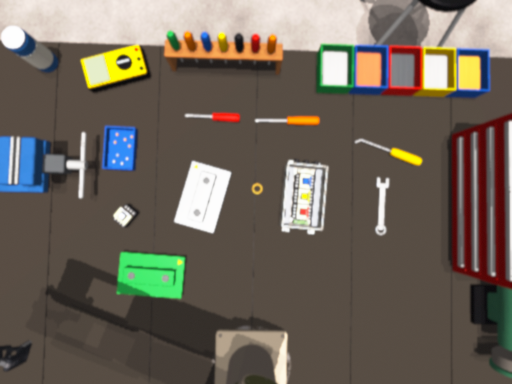

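View pics/side0.png

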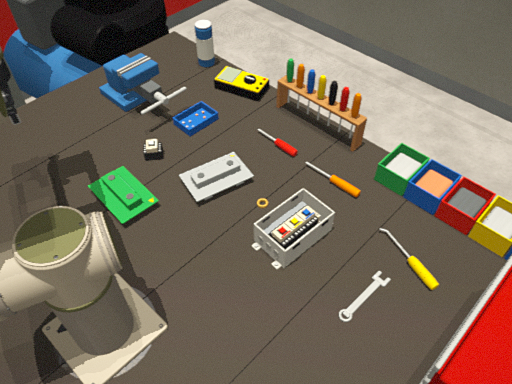

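The top picture shows the light cover at about (203,197), the box at (304,197), the nut at (257,188), the green look-alike at (151,275) and the spare contactor at (124,215). In the side picture the cover is at (217,178) and the box at (293,228), with plungers red (282,230), yellow (294,222) and blue (306,214).

Candidates for the cover are the grey/white plate at (203,197) and the green one at (151,275), so I take the grey one. Candidates for the plungers are the coloured squares in the box. The spare contactor has a white plunger, and the screwdriver handles and bins are not in the box.

```bash
cat > h.py <<'E'
import numpy as np, cv2
from scipy.spatial.transform import Rotation as R
from bench import get_obs, optics
C={n:optics.calibration(n) for n in("side","top")}
def ray(n,p):
    c=C[n]; d=R.from_euler('xyz',c['orientation']).apply(np.linalg.inv(c['intrinsics'])@[p[0],p[1],1.]); return c['xyz'],d
def plane(n,p,z):
    o,d=ray(n,p); return o+d*(z-o[2])/d[2]
def tri(ps,pt):
    o1,d1=ray("side",ps);o2,d2=ray("top",pt)
    t=np.linalg.lstsq(np.c_[d1,-d2],o2-o1,rcond=None)[0]
    a,b=o1+d1*t[0],o2+d2*t[1]; return (a+b)/2,np.linalg.norm(a-b)
def pix(n,X):
    c=C[n]; v=R.from_euler('xyz',c['orientation']).inv().apply(np.asarray(X)-c['xyz'])@c['intrinsics'].T; return v[...,:2]/v[...,2:]
def tool(X):
    o=get_obs(); return R.from_euler('xyz',o['orientation']).inv().apply(np.asarray(X)-o['ee_pos'])
E
python3 - <<'E'
from h import *
I={n:cv2.imread(f"pics/{n}0.png") for n in C}
win={"side":(250,185,340,270),"top":(275,155,335,240)}
cw={"side":(170,145,262,208),"top":(168,152,238,240)}
cols={"yellow":(22,35),"blue":(100,125),"red":(0,10)}
P={}
for n,im in I.items():
    h=cv2.cvtColor(im,cv2.COLOR_BGR2HSV)
    x0,y0,x1,y1=win[n]
    for k,(a,b) in cols.items():
        m=cv2.inRange(h,(a,110,90),(b,255,255)); mm=np.zeros_like(m); mm[y0:y1,x0:x1]=m[y0:y1,x0:x1]
        N,L,S,ce=cv2.connectedComponentsWithStats(mm)
        for i in np.argsort(-S[1:,4])[:2]+1: print(n,k,S[i],ce[i])
        P[n,k]=ce[1+np.argmax(S[1:,4])]
    g=cv2.cvtColor(im,cv2.COLOR_BGR2GRAY)
    x0,y0,x1,y1=cw[n]; m=np.zeros_like(g); m[y0:y1,x0:x1]=(g[y0:y1,x0:x1]>110)*255
    c=max(cv2.findContours(m,0,2)[0],key=cv2.contourArea); print(n,"cover",cv2.contourArea(c),cv2.minAreaRect(c))
for k in cols: print(k,tri(P["side",k],P["top",k]))
a=cv2.resize(I["top"][150:245,165:335],None,fx=4.6,fy=4.6,interpolation=2)
cv2.imwrite("pics/c1.png",a)
a=cv2.resize(I["side"][140:275,168:343],None,fx=4.4,fy=4.4,interpolation=2)
cv2.imwrite("pics/c2.png",a)
E
```

```text
side yellow [291 217  11  11  54] [295.44444444 221.96296296]
side yellow [257 199  10   8  30] [261.6        202.36666667]
side blue [303 209  10  10  35] [306.65714286 212.62857143]
side red [278 227  13  11  59] [283.06779661 231.27118644]
side cover 1932.5 ((215.96551513671875, 175.58621215820312), (33.08922576904297, 69.32980346679688), 66.80140686035156)
top yellow [301 193   9   8  46] [305.5        196.06521739]
top blue [303 179   7   5  30] [306.03333333 180.8       ]
top red [300 209   8   7  41] [303.80487805 211.56097561]
top cover 2729.5 ((202.2534637451172, 196.51956176757812), (42.89734649658203, 66.26360321044922), 16.50436019897461)
yellow (array([ 0.525454  , -0.15274547,  0.0648015 ]), np.float64(0.0026068607272911183))
blue (array([ 0.57134992, -0.15388456,  0.06432045]), np.float64(0.002946169019276018))
red (array([ 0.47931023, -0.14860463,  0.0641962 ]), np.float64(0.0030866610928678463))
```

View pics/c1.png

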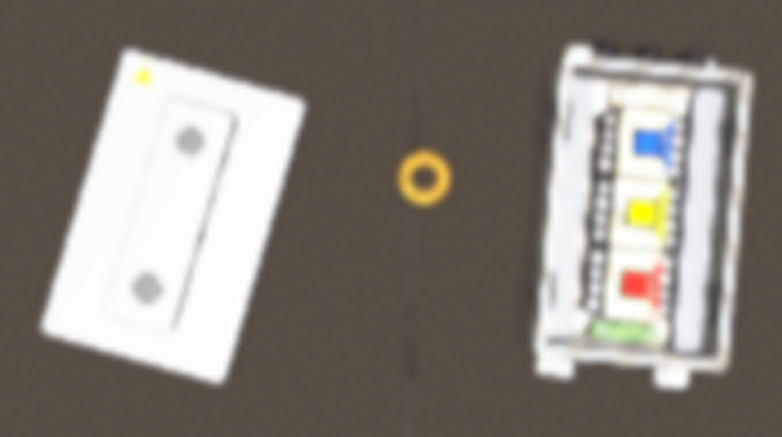

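View pics/c2.png

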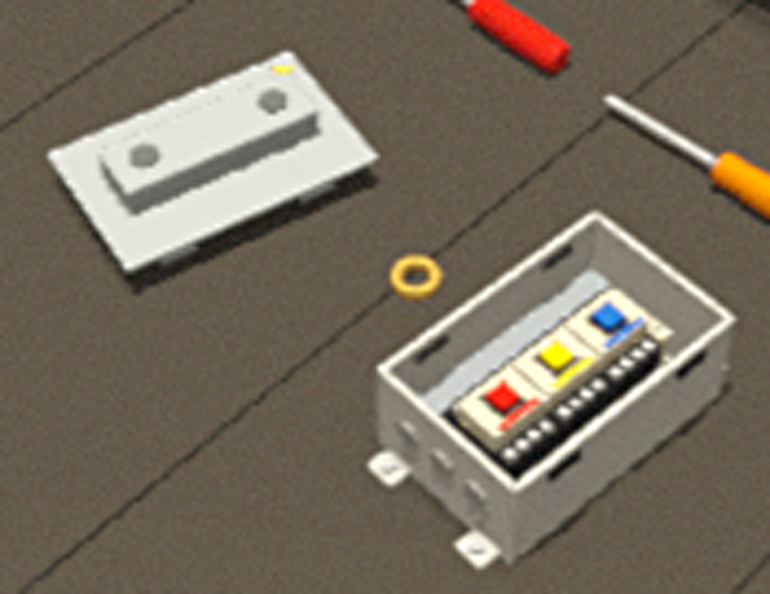

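The crops confirm the choice. The cover is grey, with two dark dots on its panel at top-crop (190,140) and (146,288). In the box, the plungers run blue, yellow, red from far to near, with coloured labels beside each plunger on its -y side.

Next I measure the rim corners, the dots and the plunger squares with finer precision.

```bash
cat > m.py <<'E'
from h import *
I={n:cv2.imread(f"pics/{n}0.png") for n in C}
off={"top":(165,150,4.6),"side":(168,140,4.4)}
def full(n,q): x,y,s=off[n]; return (np.array(q,float)+.5)/s-.5+[x,y]
def sub(n,q,w=3):
    g=cv2.cvtColor(I[n],cv2.COLOR_BGR2GRAY)
    c=full(n,q).astype(np.float32).reshape(-1,1,2); r=cv2.cornerSubPix(g,c.copy(),(w,w),(-1,-1),(3,50,.001))
    return r[:,0]
rim={"side":sub("side",[(380,370),(597,212),(733,320),(516,487)]),"top":sub("top",[(535,360),(563,60),(752,73),(722,368)])}
fl={"side":sub("side",[(50,155),(288,53),(378,157),(130,270)]),"top":sub("top",[(41,331),(127,48),(305,101),(222,383)])}
dots={}
for n,q in {"top":[(146,288),(190,140)],"side":[(144,156),(272,101)]}.items():
    g=cv2.cvtColor(I[n],cv2.COLOR_BGR2GRAY).astype(float); out=[]
    for p in full(n,q):
        x,y=np.round(p).astype(int); r=4 if n=="top" else 3
        w=g[y-r:y+r+1,x-r:x+r+1]; w=np.clip(np.median(w)-15-w,0,None); Y,X=np.mgrid[y-r:y+r+1,x-r:x+r+1]
        out.append([(w*X).sum()/w.sum(),(w*Y).sum()/w.sum()])
    dots[n]=np.array(out)
pl={"top":full("top",[(641,212),(648,141),(635,285)]),"side":full("side",[(556,355),(608,317),(504,397)])}
np.set_printoptions(precision=4,suppress=True)
for nm,d,z in(("rim",rim,.08),("flange",fl,.028),("dots",dots,.054),("plung YBR",pl,.0705)):
    print(nm)
    T=[]
    for s,t in zip(d["side"],d["top"]):
        X,e=tri(s,t); T.append(X); print(s,t,X,"gap %.4f"%e, "side",plane("side",s,z)[:2],"top",plane("top",t,z)[:2])
    T=np.array(T); print(" mean",T.mean(0), "side mean",np.mean([plane("side",s,z) for s in d["side"]],0),"top mean",np.mean([plane("top",s,z) for s in d["top"]],0))
    if len(T)==4: print(" sides tri",np.linalg.norm(T-np.roll(T,-1,0),axis=1))
E
python3 m.py
```

```text
rim
[253.293  223.1389] [281.2284 230.5763] [ 0.4266 -0.0829  0.0905] gap 0.0125 side [ 0.4368 -0.0817] top [ 0.4215 -0.0796]
[302.9536 187.4364] [287.     162.6522] [ 0.6231 -0.0947  0.0802] gap 0.0046 side [ 0.6252 -0.096 ] top [ 0.6215 -0.0931]
[334.6286 211.7241] [328.1159 165.8435] [ 0.6151 -0.2152  0.0819] gap 0.0009 side [ 0.6168 -0.2148] top [ 0.6149 -0.2153]
[284.7869 249.6382] [322.1956 229.7903] [ 0.4272 -0.1997  0.086 ] gap 0.0025 side [ 0.4314 -0.198 ] top [ 0.426 -0.2  ]
 mean [ 0.523  -0.1481  0.0846] side mean [ 0.5276 -0.1476  0.08  ] top mean [ 0.521 -0.147  0.08 ]
 sides tri [0.1971 0.1208 0.1885 0.1168]
flange
[178.2178 174.3529] [173.5034 221.4081] [0.4407 0.2445 0.0265] gap 0.0023 side [0.4407 0.2423] top [0.4399 0.245 ]
[233.1423 150.7957] [191.7892 160.2201] [0.629  0.1946 0.0279] gap 0.0012 side [0.6293 0.194 ] top [0.6285 0.195 ]
[253.5006 175.5208] [230.7681 171.7609] [0.5969 0.0738 0.0257] gap 0.0025 side [0.5963 0.0715] top [0.5957 0.0745]
[196.4863 201.334 ] [212.6749 232.8365] [0.4084 0.1243 0.0246] gap 0.0032 side [0.4078 0.1208] top [0.4074 0.1251]
 m
[... 240 characters left out ...]
4698 0.1725]
[229.7169 163.2316] [205.8111 180.0925] [0.5676 0.1469 0.0498] gap 0.0027 side [0.5658 0.1428] top [0.5664 0.1473]
 mean [0.5196 0.1591 0.05  ] side mean [0.5185 0.1547 0.054 ] top mean [0.5181 0.1599 0.054 ]
plung YBR
[293.9773 220.2955] [303.9565 195.6957] [ 0.5261 -0.1474  0.0669] gap 0.0017 side [ 0.5245 -0.1496] top [ 0.5253 -0.1463]
[305.7955 211.6591] [305.4783 180.2609] [ 0.5721 -0.1513  0.0658] gap 0.0010 side [ 0.5694 -0.1537] top [ 0.5714 -0.1502]
[282.1591 229.8409] [302.6522 211.5652] [ 0.4794 -0.1449  0.067 ] gap 0.0035 side [ 0.4787 -0.1476] top [ 0.4782 -0.1431]
 mean [ 0.5259 -0.1479  0.0666] side mean [ 0.5242 -0.1503  0.0705] top mean [ 0.525  -0.1465  0.0705]
```

Measured values:

| Item | Position | Yaw | Checks against the text |
|---|---|---|---|
| Box | centre (0.525, -0.148), rim at about 0.08 | about -4.2° | The yellow plunger is in the middle, so the centre is confirmed; plunger pitch is 46 mm ✓ |
| Cover | centre (0.5187, 0.159), flange top at about 0.026 | -14.9° | Flange sides measure 195 x 125 mm ✓ |

Next I move above the yellow plunger with the fingers shut.

```bash
python3 -m crank '{"grip":[-1,-1,-1,-1,-1,-1,-1,-1,-1,-1],"offset":[[-0.27,-0.3,0.03],[-0.27,-0.3,0.03],[-0.27,-0.3,0.03],[-0.27,-0.3,0.03],[-0.27,-0.3,0.03],[-0.27,-0.3,0.03],[-0.27,-0.3,0.03],[-0.546,-0.599,0.07],[-0.546,-0.599,0.07],[-0.546,-0.599,0.07]],"delta_rot":[[0,0,-11.6],[0,0,-11.6],[0,0,-11.6],[0,0,-11.6],[0,0,-11.6],[0,0,-11.6],[0,0,-11.6],[0,0,-11.6],[0,0,-11.6],[0,0,-11.6]]}' 40
cat > g.py <<'E'
import sys; from h import *
np.set_printoptions(precision=4,suppress=True)
X=[float(a) for a in sys.argv[1:4]]; yaw=float(sys.argv[4])
o=get_obs(); Rt=R.from_euler('xyz',[180,0,yaw],degrees=True)
print("t",o['time_s'],"ee",o['ee_pos'],"rpy",np.degrees(o['orientation']),"F",o['ft_force'],"M",o['ft_torque'],"w",o['grip_width'],"j",o['joint_positions'])
print("offset",tool(X),"rot",(R.from_euler('xyz',o['orientation']).inv()*Rt).as_rotvec(degrees=True))
E
python3 g.py .5255 -.148 .15 175.8
```

```text
time_s: 0.93
ee_pos: [0.3476, 0.2032, 0.1975]
orientation: [-3.14, -0.0, 3.069]
ft_force: [1.0, -1.0, -0.2]
grip_width: 0.003
t 0.9333 ee [0.3476 0.2032 0.1975] rpy [-179.9127   -0.0197  175.8253] F [ 0.998  -1.0425 -0.1807] M [-0.0109 -0.0209 -0.0158] w 0.0033768084537240985 j [ 0.4026 -0.4161  2.0446 -0.0012  1.5141 -1.0953]
offset [-0.203  -0.3372  0.0479] rot [-0.0873 -0.0197  0.0253]
```

```bash
python3 -m crank '{"grip":[-1,-1,-1,-1,-1,-1,-1,-1,-1,-1],"offset":[[-0.203,-0.337,0.048],[-0.203,-0.337,0.048],[-0.203,-0.337,0.048],[-0.203,-0.337,0.048],[-0.203,-0.337,0.048],[-0.203,-0.337,0.048],[-0.203,-0.337,0.048],[-0.203,-0.337,0.048],[-0.203,-0.337,0.048],[-0.203,-0.337,0.048]],"delta_rot":[[0,0,0],[0,0,0],[0,0,0],[0,0,0],[0,0,0],[0,0,0],[0,0,0],[0,0,0],[0,0,0],[0,0,0]]}'
python3 g.py .5255 -.148 .085 175.8
```

```text
time_s: 1.77
ee_pos: [0.526, -0.1516, 0.1488]
orientation: [-3.139, -0.001, 3.067]
ft_force: [0.4, 0.8, 0.4]
grip_width: -0.0
t 1.7667 ee [ 0.526  -0.1516  0.1488] rpy [-179.8682   -0.0497  175.705 ] F [0.3643 0.7832 0.4111] M [-0.0051 -0.083  -0.0386] w -0.00037164510063197653 j [-0.3727  0.0434  1.733  -0.0025  1.3654 -1.868 ]
offset [0.0007 0.0037 0.0638] rot [-0.1317 -0.0498 -0.095 ]
```

```bash
python3 -m crank '{"grip":[-1,-1,-1,-1,-1],"offset":[[0.001,0.004,0.03],[0.001,0.004,0.06],[0.001,0.004,0.064],[0.001,0.004,0.064],[0.001,0.004,0.064]],"delta_rot":[[-0.1,0,-0.1],[-0.1,0,-0.1],[-0.1,0,-0.1],[-0.1,0,-0.1],[-0.1,0,-0.1]]}'
python3 - <<'E'
from h import *
for n in C:
    im=optics.read_camera(n)[:,:,::-1].copy()
    cv2.imwrite(f"pics/{n}1.png",im)
    print(n,pix(n,get_obs()['ee_pos']))
im=cv2.imread("pics/side1.png")[150:280,220:370]; im2=cv2.imread("pics/top1.png")[140:260,240:370]
cv2.imwrite("pics/c3.png",np.hstack([cv2.resize(im,(400,347),interpolation=2),cv2.resize(im2,(376,347),interpolation=2)]))
E
python3 g.py .5255 -.148 .069 175.8
```

```text
time_s: 2.18
ee_pos: [0.5253, -0.1475, 0.0855]
orientation: [-3.141, -0.001, 3.069]
ft_force: [-1.4, 0.0, 0.2]
grip_width: -0.003
side [294.21310093 215.89604616]
top [305.39195984 195.06413064]
t 2.2833 ee [ 0.5267 -0.1479  0.0871] rpy [-179.9131    0.131   175.8409] F [ 0.5656 -0.0275  0.4975] M [-0.0425  0.0313  0.0499] w 0.0026921677706517677 j [-0.3669  0.1034  1.7888 -0.0008  1.2467 -1.8649]
offset [ 0.0012 -0.0002  0.0181] rot [-0.0868  0.1311  0.0408]
```

View pics/c3.png

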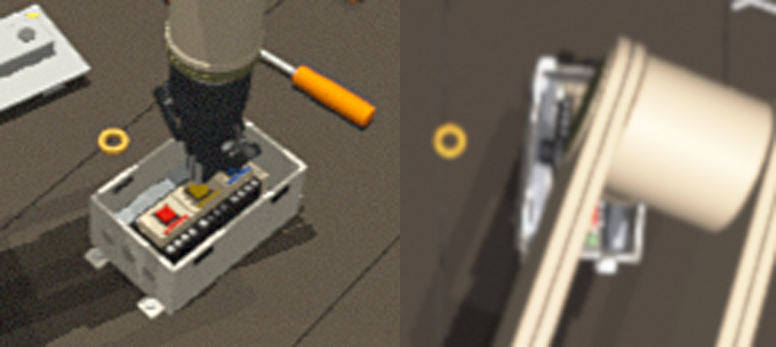

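The tip hangs over the yellow plunger, at about (200,185) in the side crop, with red and blue clear on either side. Now I push yellow.

```bash
python3 -m crank '{"grip":[-1,-1,-1,-1,-1],"offset":[[0.001,0,0.01],[0.001,0,0.016],[0.001,0,0.019],[0.001,0,0.021],[0.001,0,0.021]],"delta_rot":[[0,0,0],[0,0,0],[0,0,0],[0,0,0],[0,0,0]]}'
python3 g.py .5255 -.148 .0635 175.8
```

```text
time_s: 2.7
ee_pos: [0.526, -0.1478, 0.0662]
orientation: [-3.14, 0.003, 3.069]
ft_force: [0.8, 1.8, 3.8]
grip_width: -0.002
t 2.7 ee [ 0.526  -0.1478  0.0662] rpy [-179.9133    0.1693  175.8433] F [0.8301 1.7889 3.8362] M [ 0.1563 -0.0817  0.002 ] w -0.0015691464532317531 j [-0.3674  0.1274  1.8046 -0.0006  1.2063 -1.8654]
offset [ 0.0005 -0.0002  0.0027] rot [-0.0866  0.1693  0.0432]
```

```bash
python3 -m crank '{"grip":[-1,-1,-1,-1],"offset":[[0,0,0.002],[0,0,0.0035],[0,0,0.0035],[0,0,0.0035]],"delta_rot":[[0,0,0],[0,0,0],[0,0,0],[0,0,0]]}'
python3 g.py .5714 -.1513 .085 175.8
```

```text
time_s: 3.03
ee_pos: [0.5262, -0.1478, 0.0643]
orientation: [-3.14, 0.003, 3.069]
ft_force: [-7.2, 3.0, 16.4]
grip_width: 0.002
t 3.0333 ee [ 0.5262 -0.1478  0.0643] rpy [-179.9088    0.1673  175.8538] F [-7.1526  2.9699 16.4178] M [ 0.5138  1.3309 -0.0183] w 0.0018092802683560099 j [-0.3672  0.1303  1.8052 -0.0007  1.2028 -1.8654]
offset [-0.0454 -0.0002 -0.0205] rot [-0.0911  0.1674  0.0537]
```

Yellow is fully in: 16 N against the stop at z = 0.064. Now I rise and move across to blue.

```bash
python3 -m crank '{"grip":[-1,-1,-1,-1,-1,-1,-1],"offset":[[0,0,-0.022],[0,0,-0.022],[-0.0455,0,-0.022],[-0.0455,0,-0.022],[-0.0455,0,-0.022],[-0.0455,0,-0.022],[-0.0455,0,-0.022]],"delta_rot":[[0,0,0],[0,0,0],[0,0,0],[0,0,0],[0,0,0],[0,0,0],[0,0,0]]}'
python3 g.py .5714 -.1513 .0635 175.8
python3 - <<'E'
from h import *
im=optics.read_camera("side")[:,:,::-1]
cv2.imwrite("pics/c4.png",cv2.resize(im[160:280,230:350],(480,480),interpolation=2))
E
```

```text
time_s: 3.62
ee_pos: [0.571, -0.1511, 0.0866]
orientation: [-3.14, 0.003, 3.069]
ft_force: [0.1, -0.4, -0.5]
grip_width: 0.002
t 3.6167 ee [ 0.571  -0.1511  0.0866] rpy [-179.9006    0.1634  175.8539] F [ 0.1314 -0.3791 -0.5251] M [-0.0005 -0.0229  0.0077] w 0.0017077325250052118 j [-0.3449  0.2157  1.6646 -0.0009  1.2581 -1.8431]
offset [-0.0003 -0.0001  0.0231] rot [-0.0993  0.1635  0.0537]
```

View pics/c4.png

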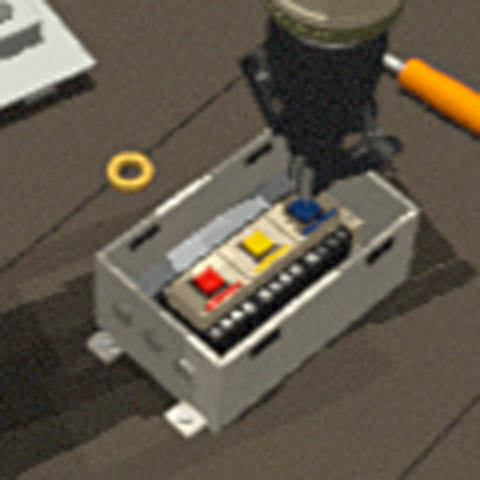

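Yellow has sprung back, and the tip sits over blue at crop (304,205). Now I push blue.

```bash
python3 -m crank '{"grip":[-1,-1,-1,-1,-1,-1],"offset":[[0,0,0.011],[0,0,0.017],[0,0,0.02],[0,0,0.023],[0,0,0.024],[0,0,0.024]],"delta_rot":[[0,0,0],[0,0,0],[0,0,0],[0,0,0],[0,0,0],[0,0,0]]}'
python3 g.py .4794 -.1449 .0865 175.8
```

```text
time_s: 4.17
ee_pos: [0.5707, -0.1513, 0.0644]
orientation: [-3.14, 0.002, 3.069]
ft_force: [-8.6, 1.8, 15.6]
grip_width: -0.003
t 4.1667 ee [ 0.5707 -0.1513  0.0644] rpy [-179.8918    0.13    175.8481] F [-8.6309  1.7652 15.6477] M [0.3426 1.5826 0.0366] w -0.0033524144610969004 j [-0.3452  0.2417  1.6785 -0.0013  1.2188 -1.8431]
offset [ 0.0915 -0.0003 -0.0223] rot [-0.1081  0.1301  0.048 ]
```

Blue hit its stop at the same height, 0.0644, with 15.6 N. Next is red.

```bash
python3 -m crank '{"grip":[-1,-1,-1,-1,-1,-1,-1,-1],"offset":[[0,0,-0.022],[0,0,-0.022],[0.0915,0,-0.022],[0.0915,0,-0.022],[0.0915,0,-0.022],[0.0915,0,-0.022],[0.0915,0,-0.022],[0.0915,0,-0.022]],"delta_rot":[[0,0,0],[0,0,0],[0,0,0],[0,0,0],[0,0,0],[0,0,0],[0,0,0],[0,0,0]]}'
python3 g.py .4794 -.1449 .0635 175.8
python3 -m crank '{"grip":[-1,-1,-1,-1,-1,-1],"offset":[[0,0,0.011],[0,0,0.017],[0,0,0.02],[0,0,0.023],[0,0,0.024],[0,0,0.024]],"delta_rot":[[0,0,0],[0,0,0],[0,0,0],[0,0,0],[0,0,0],[0,0,0]]}'
python3 g.py .4794 -.1449 .15 175.8
```

```text
time_s: 4.83
ee_pos: [0.4808, -0.145, 0.087]
orientation: [-3.139, 0.005, 3.069]
ft_force: [0.8, 0.9, 0.2]
grip_width: -0.001
t 4.8333 ee [ 0.4808 -0.145   0.087 ] rpy [-179.8548    0.264   175.8412] F [0.7937 0.9087 0.1822] M [-0.0266 -0.0335  0.0365] w -0.0006547389103357962 j [-0.3944 -0.0187  1.915  -0.001   1.2402 -1.8923]
offset [0.0015 0.0001 0.0235] rot [-0.1451  0.264   0.0409]
time_s: 5.33
ee_pos: [0.4817, -0.1452, 0.0644]
orientation: [-3.139, 0.005, 3.069]
ft_force: [-4.4, 2.3, 14.8]
grip_width: -0.001
t 5.3333 ee [ 0.4817 -0.1452  0.0644] rpy [-179.8497    0.295   175.8601] F [-4.3726  2.3441 14.8022] M [ 0.4412  0.8757 -0.0075] w -0.0013437097283152102 j [-0.3941  0.0136  1.9281 -0.0009  1.1942 -1.8923]
offset [ 0.0019 -0.0001 -0.0856] rot [-0.1502  0.2951  0.0597]
```

All three plungers have been worked. Now I rise and go to the cover with the gripper opening.

```bash
python3 -m crank '{"grip":[-1,-1,-1,1,1,1,1,1,1,1],"offset":[[0,0,-0.04],[0,0,-0.08],[0,0,-0.09],[-0.015,0.306,-0.09],[-0.015,0.306,-0.09],[-0.015,0.306,-0.09],[-0.015,0.306,-0.09],[-0.015,0.306,-0.09],[-0.015,0.306,-0.09],[-0.015,0.306,-0.09]],"delta_rot":[[0,0,0],[0,0,0],[0,0,0],[0,0,10.7],[0,0,10.7],[0,0,10.7],[0,0,10.7],[0,0,10.7],[0,0,10.7],[0,0,10.7]]}'
python3 g.py .5187 .1593 .08 165.1
```

```text
time_s: 6.17
ee_pos: [0.5158, 0.142, 0.1532]
orientation: [-3.14, 0.005, 2.883]
ft_force: [0.3, -0.4, 0.4]
grip_width: 0.974
t 6.1667 ee [0.5158 0.142  0.1532] rpy [-179.8946    0.2989  165.1622] F [ 0.3309 -0.4483  0.3607] M [-0.0203 -0.0197 -0.0143] w 0.973963178458545 j [ 0.1755  0.002   1.7666 -0.0039  1.369  -1.1356]
offset [0.002  0.0176 0.0732] rot [-0.1053  0.2989  0.062 ]
```

```bash
python3 -m crank '{"grip":[1,1,1,1,1],"offset":[[0.002,0.0176,0.035],[0.002,0.0176,0.073],[0.002,0.0176,0.073],[0.002,0.0176,0.073],[0.002,0.0176,0.073]],"delta_rot":[[-0.1,0.3,0],[-0.1,0.3,0],[-0.1,0.3,0],[-0.1,0.3,0],[-0.1,0.3,0]]}'
python3 g.py .5187 .1593 .033 165.1
python3 - <<'E'
from h import *
im=optics.read_camera("side")[:,:,::-1]
cv2.imwrite("pics/c5.png",cv2.resize(im[110:220,160:280],(600,550),interpolation=2))
E
```

```text
time_s: 6.58
ee_pos: [0.5192, 0.159, 0.0813]
orientation: [-3.141, 0.0, 2.882]
ft_force: [0.8, -0.2, -0.3]
grip_width: 0.997
t 6.5833 ee [0.5192 0.159  0.0813] rpy [-179.9912    0.0138  165.1324] F [ 0.7745 -0.2028 -0.268 ] M [-0.0605 -0.0086 -0.0505] w 0.9968443667151802 j [ 0.2028  0.1024  1.8016 -0.0003  1.2374 -1.1084]
offset [0.0006 0.0002 0.0483] rot [-0.0088  0.0138  0.0324]
```

View pics/c5.png

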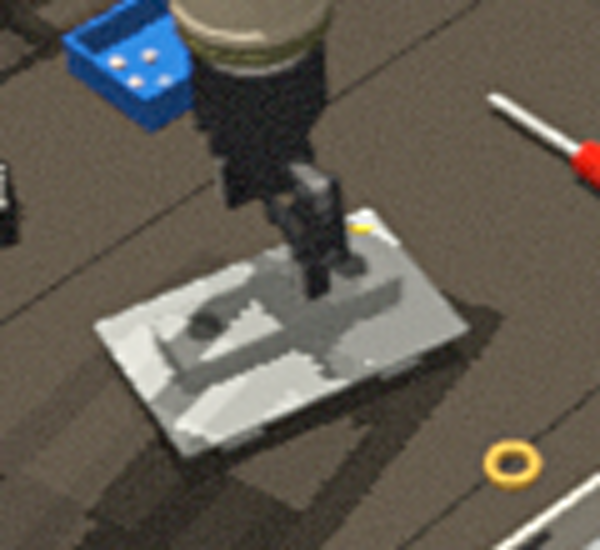

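The fingers straddle the panel, with the near finger at crop (315,290). I lower to grasp height.

```bash
python3 -m crank '{"grip":[1,1,1,1,1,-1,-1,-1,-1,-1],"offset":[[0,0,0.025],[0,0,0.04],[0,0,0.047],[0,0,0.047],[0,0,0.047],[0,0,0.047],[0,0,0.047],[0,0,0.047],[0,0,0.047],[0,0,0.047]],"delta_rot":[[0,0,0],[0,0,0],[0,0,0],[0,0,0],[0,0,0],[0,0,0],[0,0,0],[0,0,0],[0,0,0],[0,0,0]]}' 70
python3 g.py .5187 .1593 .033 165.1
```

```text
time_s: 7.47
ee_pos: [0.5215, 0.1592, 0.0368]
orientation: [3.139, 0.005, 2.882]
ft_force: [-0.1, 0.3, 6.5]
grip_width: 0.521
t 7.4667 ee [0.5215 0.1592 0.0368] rpy [179.88     0.2666 165.1084] F [-0.0813  0.2939  6.4877] M [ 0.019   0.0658 -0.0246] w 0.521415122987114 j [ 0.2024  0.1635  1.8246 -0.0002  1.1483 -1.1084]
offset [ 0.0028 -0.0007  0.0038] rot [0.12   0.2666 0.0086]
```

The grip width reads 44 mm, which fits the 46 mm panel. Now I lift and check the weight.

```bash
python3 -m crank '{"grip":[-1,-1,-1,-1,-1,-1,-1,-1],"offset":[[0,0,0],[0,0,-0.02],[0,0,-0.05],[0,0,-0.085],[0,0,-0.12],[0,0,-0.14],[0,0,-0.14],[0,0,-0.14]],"delta_rot":[[0,0,0],[0,0,0],[0,0,0],[0,0,0],[0,0,0],[0,0,0],[0,0,0],[0,0,0]]}' 90
python3 g.py .5265 -.148 .165 175.8
python3 - <<'E'
from h import *
im=optics.read_camera("side")[:,:,::-1]
cv2.imwrite("pics/side5.png",im)
cv2.imwrite("pics/c6.png",cv2.resize(im[90:220,160:300],(560,520),interpolation=2))
E
```

```text
time_s: 8.13
ee_pos: [0.5217, 0.1593, 0.1782]
orientation: [3.138, 0.007, 2.882]
ft_force: [-0.7, -0.1, -2.1]
grip_width: 0.515
t 8.1333 ee [0.5217 0.1593 0.1782] rpy [179.8057   0.4182 165.1131] F [-0.6576 -0.0608 -2.1253] M [-0.0274  0.0471 -0.0305] w 0.5154525976240094 j [ 0.2026  0.0063  1.7157 -0.0002  1.4116 -1.1084]
offset [-0.0835 -0.2958  0.0128] rot [  0.1547   0.4351 -10.6861]
```

View pics/c6.png

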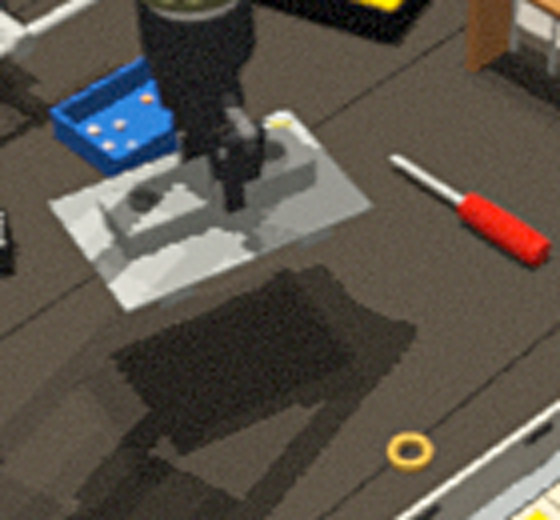

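The cover is held level with a 2.1 N weight. Now I move above the box.

```bash
python3 -m crank '{"grip":[-1,-1,-1,-1,-1,-1,-1,-1,-1,-1],"offset":[[-0.01,-0.03,0],[-0.02,-0.065,0],[-0.03,-0.1,0],[-0.04,-0.135,0],[-0.05,-0.17,0],[-0.06,-0.205,0],[-0.07,-0.24,0],[-0.078,-0.27,0],[-0.0835,-0.296,0],[-0.0835,-0.296,0]],"delta_rot":[[0,0,-1],[0.2,0.4,-3],[0.2,0.4,-5],[0.2,0.4,-7],[0.2,0.4,-9],[0.2,0.4,-10.7],[0.2,0.4,-10.7],[0.2,0.4,-10.7],[0.2,0.4,-10.7],[0.2,0.4,-10.7]]}'
python3 g.py .5265 -.148 .13 175.8
```

```text
time_s: 9.02
ee_pos: [0.5231, -0.1526, 0.173]
orientation: [-3.139, -0.007, 3.065]
ft_force: [1.0, -0.4, -1.7]
grip_width: 0.512
t 9.0167 ee [ 0.5231 -0.1526  0.173 ] rpy [-179.8542   -0.4162  175.5867] F [ 1.0173 -0.3592 -1.7311] M [-0.006   0.0112  0.0124] w 0.5120531010187734 j [-0.3749  0.0229  1.7085 -0.0046  1.4164 -1.8679]
offset [-0.0034  0.005   0.043 ] rot [-0.145  -0.4164 -0.2128]
```

```bash
python3 -m crank '{"grip":[-1,-1,-1,-1,-1,-1],"offset":[[-0.003,0.005,0],[-0.003,0.005,0.02],[-0.003,0.005,0.04],[-0.003,0.005,0.049],[-0.003,0.005,0.049],[-0.003,0.005,0.049]],"delta_rot":[[-0.15,-0.4,-0.2],[-0.15,-0.4,-0.2],[-0.15,-0.4,-0.2],[-0.15,-0.4,-0.2],[-0.15,-0.4,-0.2],[-0.15,-0.4,-0.2]]}'
python3 g.py .5265 -.148 .0928 175.8
python3 - <<'E'
from h import *
for n in C:
    im=optics.read_camera(n)[:,:,::-1]; cv2.imwrite(f"pics/{n}7.png",im)
a=cv2.imread("pics/side7.png")[150:280,230:360]; b=cv2.imread("pics/top7.png")[150:245,270:345]
cv2.imwrite("pics/c7.png",np.hstack([cv2.resize(a,(450,450),interpolation=2),cv2.resize(b,(345,450),interpolation=2)]))
E
```

```text
time_s: 9.52
ee_pos: [0.5253, -0.1467, 0.1228]
orientation: [3.14, -0.003, 3.069]
ft_force: [-0.2, -0.7, -0.4]
grip_width: 0.514
t 9.5167 ee [ 0.5253 -0.1467  0.1228] rpy [179.9343  -0.1688 175.8473] F [-0.2131 -0.7108 -0.4111] M [-0.0235 -0.007   0.0264] w 0.5140406858670535 j [-0.3665  0.065   1.7601  0.0003  1.3197 -1.8649]
offset [-0.0014 -0.0013  0.03  ] rot [ 0.0656 -0.1688  0.0472]
```

View pics/c7.png

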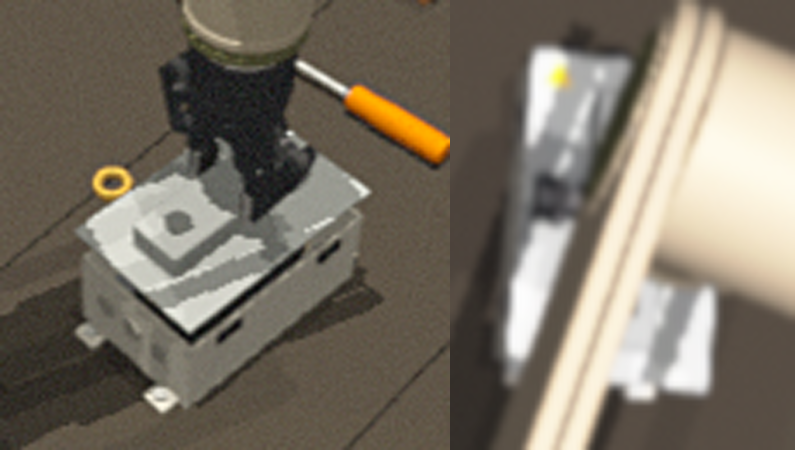

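The cover hovers squarely above the box; its flange corners in the side crop are at (78,232), (190,335) and (370,193). I check the alignment in the side camera alone, so that camera bias cancels.

```bash
python3 - <<'E'
from h import *
np.set_printoptions(precision=4,suppress=True)
def fit(n,px,z,L,W,sig):
    P=np.array([plane(n,p,z)[:2] for p in px]); M=np.array(sig)*[L/2,W/2]
    pc,mc=P.mean(0),M.mean(0); U,S,Vt=np.linalg.svd((M-mc).T@(P-pc)); Q=(U@Vt).T
    c=pc-Q@mc; return c,np.degrees(np.arctan2(Q[1,0],Q[0,0])),np.linalg.norm(P-(c+M@Q.T),axis=1)
def sub(f,q,w):
    g=cv2.cvtColor(cv2.imread(f),cv2.COLOR_BGR2GRAY); return cv2.cornerSubPix(g,np.float32(q).reshape(-1,1,2),(w,w),(-1,-1),(3,50,.001))[:,0]
sg=[(-1,1),(-1,-1),(1,-1)]
full=lambda q,x,y,s:(np.array(q)+.5)/s-.5+[x,y]
b=full([(380,370),(516,487),(733,320)],168,140,4.4); c=full([(78,232),(190,332),(370,193)],230,150,450/130)
zf=.1228-.0368+.028
for w in(0,2,3):
    B=sub("pics/side0.png",b,w) if w else b; K=sub("pics/side7.png",c,w) if w else c
    print(w,B.tolist(),K.tolist()); print(" box",fit("side",B,.08,.190,.120,sg)); print(" cov",fit("side",K,zf,.194,.124,sg))
# top view: box corners image0 (3 good), cover corners
bt=full([(563,48),(752,73),(722,368)],165,150,4.6); ct=full([(532,48),(0,0),(710,392)],270,150,450/95)-np.array([[450/(450/95),0]])
sgt=[(1,1),(1,-1),(-1,-1)]
print("top box",fit("top",bt,.08,.190,.120,sgt))
print("top cov",fit("top",ct[[0,2]],zf,.194,.124,[sgt[0],sgt[2]]))
E
```

```text
0 [[253.97727272727272, 223.70454545454544], [284.8863636363636, 250.29545454545453], [334.20454545454544, 212.34090909090907]] [[252.17777777777778, 216.66666666666666], [284.5333333333333, 245.55555555555554], [336.5333333333333, 205.4]]
 box (array([ 0.5268, -0.1488]), np.float64(-4.2735312986465335), array([0.0025, 0.0032, 0.0027]))
 cov (array([ 0.5227, -0.1503]), np.float64(-4.413107878448361), array([0.0022, 0.0014, 0.0019]))
2 [[253.05084228515625, 223.10267639160156], [284.9816589355469, 249.55718994140625], [334.774658203125, 211.8917694091797]] [[251.1784210205078, 216.72845458984375], [283.674560546875, 246.07142639160156], [336.649658203125, 205.23184204101562]]
 box (array([ 0.5281, -0.1474]), np.float64(-4.425561519794587), array([0.0018, 0.0036, 0.0018]))
 cov (array([ 0.5214, -0.1495]), np.float64(-4.431875511116315), array([0.0011, 0.001 , 0.0003]))
3 [[253.29299926757812, 223.13885498046875], [284.7868957519531, 249.63821411132812], [334.6285705566406, 211.72412109375]] [[254.05828857421875, 214.15098571777344], [284.38262939453125, 246.7041778564453], [336.65484619140625, 205.39222717285156]]
 box (array([ 0.5281, -0.1473]), np.float64(-4.325328670241772), array([0.0018, 0.0032, 0.0016]))
 cov (array([ 0.5254, -0.1512]), np.float64(-5.944504299716211), array([0.0058, 0.0043, 0.0046]))
top box (array([ 0.5275, -0.146 ]), np.float64(-5.1393282113894765), array([0.0025, 0.0012, 0.0013]))
top cov (array([ 0.5232, -0.1443]), np.float64(-4.216238470154765), array([0.0012, 0.0012]))
```

Side and top views agree that the cover sits about 4 mm short along +x, matching the grasp offset already seen. The y errors cancel within noise. I shift x by 4 mm and enter the mouth gently.

```bash
python3 -m crank '{"grip":[-1,-1,-1,-1,-1,-1,-1,-1],"offset":[[-0.002,0,0],[-0.004,0,0],[-0.004,0,0],[-0.004,0,0.003],[-0.004,0,0.006],[-0.004,0,0.009],[-0.004,0,0.01],[-0.004,0,0.01]],"delta_rot":[[0,-0.1,0],[0,-0.1,0],[0,-0.1,0],[0,-0.1,0],[0,-0.1,0],[0,-0.1,0],[0,-0.1,0],[0,-0.1,0]]}'
python3 g.py .529 -.147 .106 175.8
```

```text
time_s: 10.28
ee_pos: [0.5302, -0.1477, 0.1141]
orientation: [3.141, 0.001, 3.069]
ft_force: [-0.9, 0.3, -2.9]
grip_width: 0.514
t 10.2833 ee [ 0.5302 -0.1477  0.1141] rpy [179.985    0.0718 175.8264] F [-0.858   0.2692 -2.8514] M [-0.0124 -0.015   0.0301] w 0.514413770871042 j [-0.3653  0.0831  1.7578  0.0006  1.2995 -1.8634]
offset [0.0012 0.0006 0.0081] rot [0.0151 0.0718 0.0265]
```

```bash
python3 -m crank '{"grip":[-1,-1,-1,-1,-1],"offset":[[0.001,0,0.002],[0.001,0,0.004],[0.001,0,0.006],[0.001,0,0.008],[0.001,0,0.008]],"delta_rot":[[0,0,0],[0,0,0],[0,0,0],[0,0,0],[0,0,0]]}'
python3 g.py .529 -.147 .0928 175.8
```

```text
time_s: 10.7
ee_pos: [0.5289, -0.1475, 0.1055]
orientation: [3.141, 0.001, 3.069]
ft_force: [0.3, 0.5, -2.7]
grip_width: 0.516
t 10.7 ee [ 0.5289 -0.1475  0.1055] rpy [179.9735   0.0352 175.8216] F [ 0.2664  0.5011 -2.6594] M [-0.0364  0.0189 -0.0053] w 0.5155736712728645 j [-0.3658  0.0896  1.7675  0.0006  1.284  -1.8639]
offset [-0.      0.0005  0.0127] rot [0.0265 0.0352 0.0216]
```

The clips are inside the mouth with no contact force, and the flange is about 12.7 mm above the rim. Now I press.

```bash
python3 -m crank '{"grip":[-1,-1,-1,-1,-1],"offset":[[0,0,0.002],[0,0,0.003],[0,0,0.004],[0,0,0.005],[0,0,0.005]],"delta_rot":[[0,0,0],[0,0,0],[0,0,0],[0,0,0],[0,0,0]]}' 110
python3 g.py .529 -.147 .0928 175.8
python3 -m crank '{"grip":[-1,-1,-1,-1],"offset":[[0,0,0.002],[0,0,0.003],[0,0,0.004],[0,0,0.004]],"delta_rot":[[0,0,0],[0,0,0],[0,0,0],[0,0,0]]}'
python3 g.py .529 -.147 .0928 175.8
```

```text
time_s: 11.12
ee_pos: [0.5298, -0.1477, 0.102]
orientation: [3.142, 0.003, 3.069]
ft_force: [-1.8, 1.7, 6.6]
grip_width: 0.505
t 11.1167 ee [ 0.5298 -0.1477  0.102 ] rpy [179.997    0.1553 175.8284] F [-1.7881  1.7221  6.5639] M [ 0.2941  0.2862 -0.0063] w 0.5052665384648485 j [-0.3657  0.0941  1.7697  0.0009  1.2752 -1.8639]
offset [0.0009 0.0006 0.0092] rot [0.003  0.1553 0.0284]
time_s: 11.45
ee_pos: [0.5309, -0.1478, 0.0994]
orientation: [-3.141, 0.005, 3.069]
ft_force: [-0.7, 2.0, 5.4]
grip_width: 0.507
t 11.45 ee [ 0.5309 -0.1478  0.0994] rpy [-179.9826    0.2947  175.833 ] F [-0.6716  1.9568  5.4055] M [0.2552 0.2227 0.0083] w 0.5068004782620876 j [-0.3654  0.0974  1.7711  0.0012  1.2681 -1.8638]
offset [0.002  0.0007 0.0066] rot [-0.0173  0.2947  0.0329]
```

```bash
python3 -m crank '{"grip":[-1,-1,-1,-1,-1],"offset":[[0.001,0,0.002],[0.001,0,0.0035],[0.001,0,0.005],[0.001,0,0.006],[0.001,0,0.006]],"delta_rot":[[0,0.3,0],[0,0.3,0],[0,0.3,0],[0,0.3,0],[0,0.3,0]]}'
python3 g.py .529 -.147 .0928 175.8
```

```text
time_s: 11.87
ee_pos: [0.5298, -0.1476, 0.0933]
orientation: [-3.141, -0.0, 3.069]
ft_force: [0.2, 1.3, 0.3]
grip_width: 0.507
t 11.8667 ee [ 0.5298 -0.1476  0.0933] rpy [-179.9938   -0.0216  175.8372] F [0.1536 1.2854 0.3353] M [ 0.2576 -0.13    0.0756] w 0.506809709864513 j [-0.3648  0.1068  1.7731 -0.0002  1.262  -1.8629]
offset [0.0009 0.0006 0.0005] rot [-0.0063 -0.0216  0.0372]
```

The push dropped, so the clips have snapped in, and the flange is about 0.5 mm above its computed home height. Now I press it home firmly.

```bash
python3 -m crank '{"grip":[-1,-1,-1,-1],"offset":[[0,0,0.001],[0,0,0.002],[0,0,0.002],[0,0,0.002]],"delta_rot":[[0,0,0],[0,0,0],[0,0,0],[0,0,0]]}'
python3 g.py .529 -.147 .0928 175.8
```

```text
time_s: 12.2
ee_pos: [0.5299, -0.1477, 0.0932]
orientation: [-3.141, -0.0, 3.069]
ft_force: [-8.0, 2.6, 16.5]
grip_width: 0.507
t 12.2 ee [ 0.5299 -0.1477  0.0932] rpy [-179.9871   -0.0141  175.844 ] F [-7.9605  2.6253 16.5307] M [1.0194 1.3707 0.0501] w 0.507387698488099 j [-0.3649  0.107   1.7731 -0.0003  1.2617 -1.863 ]
offset [0.001  0.0007 0.0004] rot [-0.0129 -0.014   0.044 ]
```

Force is 16.5 N with no further travel, so the flange is on the rim. I take a final look and check that the push holds.

```bash
python3 - <<'E'
from h import *
f=[]
for i in range(20):
    im=optics.read_camera("side")[:,:,::-1]; f.append(np.round(get_obs()['ft_force'],1).tolist())
print(f[::4])
t=optics.read_camera("top")[:,:,::-1]
cv2.imwrite("pics/c8.png",np.hstack([cv2.resize(im[165:280,240:355],(460,460),interpolation=2),cv2.resize(t[90:300,90:430],(330,204),interpolation=2)[[*range(204)]+[203]*256]]))
E
python3 g.py .529 -.147 .0928 175.8
```

```text
[[-9.6, 4.0, 16.8], [-9.8, 4.2, 17.3], [-8.6, 3.0, 17.2], [-9.1, 3.5, 16.8], [-9.1, 4.3, 16.6]]
t 13.25 ee [ 0.5299 -0.1477  0.0932] rpy [-179.9904   -0.0098  175.843 ] F [-9.6046  3.6048 16.1696] M [1.0419 1.3581 0.1125] w 0.5036384916064593 j [-0.3649  0.1069  1.7732 -0.0002  1.2616 -1.8631]
offset [0.001  0.0006 0.0004] rot [-0.0096 -0.0098  0.043 ]
```

View pics/c8.png

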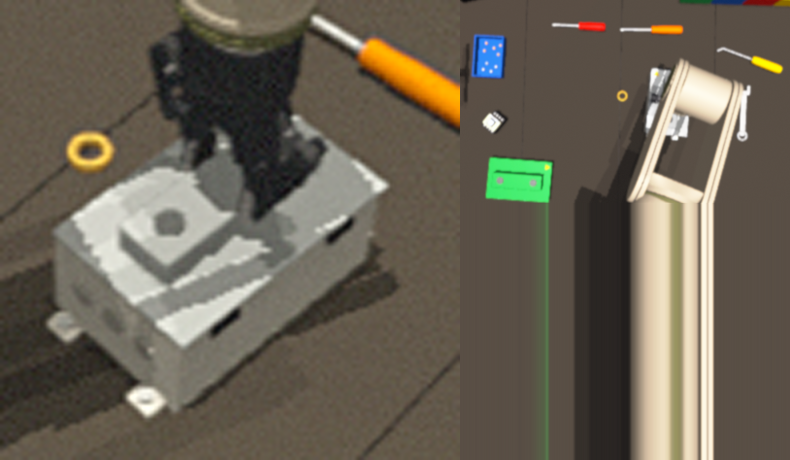

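The cover lies flush along both visible rim edges, with its near corner at crop (180,345) and right corner at (385,185). The other things are where they were, and the push is steady at about 17 N. I hand in the job.

```bash
python3 -c "
from bench import job,get_obs
print(job.hand_in()); o=get_obs(); print(o['time_s'],o['ft_force'],o['ee_pos'])"
```

```text
the job is handed in; nothing more can be done
None
the job is handed in; nothing more can be done
```

The job is handed in at about 13 s of the 67 s allowed, with the cover clipped on and the gripper still pressing it down. `hand_in` gives no verdict, so the checks below are my own.

- **Plungers:** I pushed yellow, then blue, then red down to their stops (about 15–16 N, tip at z = 0.064 each time). I rose clear after each one. The camera showed yellow back out before blue; for blue's return before red I rely on the tool having lifted about 22 mm clear.
- **Cover:** I gripped the grey cover by its panel, lowered it into the box, and felt the clips snap in as the push fell from about 5–7 N to nearly 0. I read the force only at the end of each move, so the 10–16 N peak in the text did not show.
- **Last checks:**
  - The push held steady at 16–17 N over 1 s.
  - The tool stood level within 0.02°, 0.4 mm above the computed home height.
  - The side view showed the flange flush along both visible edges; the far edges were hidden by the arm.
  - The other things on the bench looked unmoved.
- **Disagreements:**
  - The two cameras differed by 2–4 mm across the box, so I averaged them; the cover then went in without contact.
  - The plunger tops triangulated at 0.066–0.067 m against the text's 0.0705 m, but the stops matched the text.
  - A sideways force of about 9 N stayed on the wrist while pressing.

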